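# Set the stock tags on the joiner's parts rack

### The arm

A 6-joint arm with a two-finger parallel gripper is mounted at the origin on the work surface. World frame = base frame: x ahead of the robot, y to its left, z up, the work surface at z = 0. Lengths are in m, angles in rad, forces in N, time in s.
With the tool pointing down it reaches from about 0.325 to 1 m from the base axis. Payload 5.1 kg.
Tool frame: the origin (TCP) lies on the mounting face of the last link; the fingertips stand 173 mm ahead of it and the grasp point (between the pads) lies 155 mm ahead of it (ctrl.hold_point_z is the distance from the TCP to the grasp point, in m); x points along the fingers, y is the direction in which the jaws open and shut, and the axes are right-handed (so a half turn about x gives the same grasp; the last joint's range is limited). The gripper opens to 85 mm and grips with 20 to 120 N. Pads are 22 mm wide; open, the fingers measure 114 mm over their backs; the gripper's body (76 mm by 85 mm) begins 54 mm behind the grasp point. The pads swing forward as they close: fully open they stand 13 mm farther back than shut.
Start: joints at [1.1, 0.124, 1.65, -0, 1.367, -0.083], TCP at [0.246, 0.602, 0.405] pointing down, gripper open.
Joint ranges: [-2.61, 2.61], [-1.02, 2.33], [0.03, 2.71], [-1.35, 4.49], [0.32, 2.68], [-2.91, 2.91]. Speed limits (rad/s): [2.57, 2.57, 3.14, 3.14, 3.14, 3.14].

### API

Orientations are given as [roll, pitch, yaw] about the fixed x, y, z axes, in that order (R = Rz(yaw) Ry(pitch) Rx(roll)).
In Python, from bench import monitor, optics, workorder, ctrl gives the robot as it stands.
- The arm moves only by the tool apply_moves, never from a script. Its argument "moves" is a list of rows, each a list of 6 numbers: the shift along the tool's x, y, z in mm, then the turn, a rotation vector about the tool's x, y, z in rad. A call has exactly 5 rows; each row shifts and turns the commanded pose from where the row before left it, along the tool's axes as they then stand; what a row does not reach is not made up. A row lasts 1/10 s, in which the tool goes at most 50 mm and 8.59 degrees, less where a joint would pass 70% of its speed; a pose out of reach is approached as far as the arm can. A call with a gripper value outside its range is refused whole. "jaw" is the opening, from 0 (shut) to 1 (fully open), set as the call begins (left out, the last holds). The fingers move at their own pace and stop on an object; "force" is the grip in N (left out, the last holds). Time passes only in rows, so rows that do not move let the fingers close, or fill a call up. It gives the time, the measured TCP pose, the force and the opening at its end, in the units of the state.
- monitor.observe(): the state, without advancing time (a new reading comes with each control period).
- optics.capture(name): name is "side" or "top"; returns (picture, depth): 400x640x3 uint8, red, green, blue; 400x640 float32, m along the optical axis (not along the pixel's ray), 0 where there is no reading.
- optics.get_calibration(name): a dict with "vertical_fov" (degrees; the focal length in pixels is half the picture's height over the tangent of half this angle, whatever the lens; pixels are square), "cx", "cy" (the principal point, pixels), "R" (3x3) and "t" (3): a world point X has camera coordinates R X + t. Camera axes: x right, y down, z forward; pixel columns grow to the right and rows downward; lengths in m; the calibration is good to about 2 mm. A picture is of the moment at which its call begins. get_calibration takes no time and is no camera call.
- workorder.close_job(): hands the job in, once; it reports no verdict.
The state is a dict: "time": time; "joint_pos": joint angles; "qd": joint speeds; "effort": joint torques, N m; "tcp_pos": TCP position; "eef_rot": TCP orientation; "force": force on the tool from outside, world axes, zero at the start; "wrist_torque": the same for the moment, N m; "gripper_width": opening from 0.0 (shut) to 1.0 (fully open).
Only numpy, scipy, OpenCV 4.12 (cv2) and the standard library are available. Lean on these libraries where they do the work, as an engineer would, in place of code of your own. Each camera call takes 0.05 s, during which the arm holds its last target. There are 200 camera calls.

### The job

The bins of this parts rack have been topped up, all but one: set the hinged tags in front of them so that every full bin's tag leans back towards its bin with its solid disc showing, and the empty bin's tag leans out towards the robot with its open ring showing, each lying fully over on its stop. Push the tags over lightly with the fingertips: do not pinch or force them, do not lift or shift the bins, and leave the hammer, glue bottle and chisel alone.

Things in the scene. Friction and masses are not known exactly. Their poses are not given: they have to be found in the camera images.
- rack: Fixed bench-top rack. Origin on the bench under its middle; x points from the tag rail to the bins (roughly away from the robot), y along the rail, z up. Rail 36 mm deep, top 50 mm above the bench, under the tags. Four places at rack y = -138, -46, 46, 138 mm: a tag hinge at rack x = -85 mm, its bin's centre at x = 40 mm. Which tag and which bin is at which place varies.
- tag1_hinge (a point): Middle of the hinge pin of tag 1, 64 mm above the bench, fixed; the pin runs along the rack's y. The tag belongs to the bin straight behind it (125 mm along the rack's x). Steel bracket around it: 72 mm along y, reaches 18 mm either way in x and 16 mm above the pin.
- tag1 (a joint): Hinge of tag 1, rad. 0: leans to the robot side, 50 degrees above level, the face with an open ring up (reorder). 1.396: leans to its bin, 50 degrees above level, the face with a solid disc up (in stock). Upright is 0.698. Aluminium leaf 56 mm wide, 3 mm thick, 60 mm from pin to free edge, about 30 g, swings freely; past upright it falls over to its stop by itself.
- tag2_hinge (a point): Middle of the hinge pin of tag 2, 64 mm above the bench, fixed; the pin runs along the rack's y. The tag belongs to the bin straight behind it (125 mm along the rack's x). The leaf's free edge is 110 mm above the bench at either stop (39 mm in x from the pin), 124 mm when upright.
- tag2 (a joint): Hinge of tag 2, rad. Same leaf, limits and meaning of values as tag1.
- tag3_hinge (a point): Middle of the hinge pin of tag 3, 64 mm above the bench, fixed; the pin runs along the rack's y. The tag belongs to the bin straight behind it (125 mm along the rack's x). A fingertip outside the leaf, its end 10 to 20 mm below the free edge, can push the edge over; the edge climbs 14 mm on the way to upright, so follow it up a little.
- tag3 (a joint): Hinge of tag 3, rad. Same leaf, limits and meaning of values as tag1.
- tag4_hinge (a point): Middle of the hinge pin of tag 4, 64 mm above the bench, fixed; the pin runs along the rack's y. The tag belongs to the bin straight behind it (125 mm along the rack's x).
- tag4 (a joint): Hinge of tag 4, rad. Same leaf, limits and meaning of values as tag1.
- bin_dowels_mid (a point): Centre (half-way up, 42 mm above the bench) of a loose grey open-topped parts bin, 120 mm (rack x) by 82 mm (rack y) by 60 mm high, its rim 72 mm above the bench; it is full of short wooden dowels. To be left where it stands.
- bin_screws_mid (a point): Centre (half-way up, 42 mm above the bench) of a loose grey open-topped parts bin, 120 mm (rack x) by 82 mm (rack y) by 60 mm high, its rim 72 mm above the bench; it is full of steel screws. To be left where it stands.
- bin_cams_mid (a point): Centre (half-way up, 42 mm above the bench) of a loose grey open-topped parts bin, 120 mm (rack x) by 82 mm (rack y) by 60 mm high, its rim 72 mm above the bench; it is full of dark steel cam-lock discs. To be left where it stands.
- bin_empty_mid (a point): Centre (half-way up, 42 mm above the bench) of a loose grey open-topped parts bin, 120 mm (rack x) by 82 mm (rack y) by 60 mm high, its rim 72 mm above the bench; it is empty, its bare floor showing. To be left where it stands.
- hammer: Loose joiner's hammer, 270 mm long, lying on the bench beside the rack on its +y side; origin under its middle. Leave alone.
- glue: Loose upright glue bottle, 58 mm diameter, 150 mm tall, on the bench beside the rack on its -y side; origin at the centre of its underside. Leave alone.
- chisel: Loose chisel with a yellow handle, 240 mm long and 29 mm high, lying on the bench between the robot and the rack; origin under its middle. Leave alone.

How it is judged:
By the outcome, as a careful person would: the job done as asked, in the order asked, and still so for the second after the job is handed in, with the robot touching nothing.
It also fails if it takes over 58 s, if anything falls off the work surface, if the arm or the gripper's body presses on something with over 40 N, if the wrist force passes 120 N, or if a joint passes its speed limit or range.

## Working session

There is one attempt and no reset: what is moved stays moved. The work goes in short steps, Python scripts to look and compute and a tool call to move; the robot and the scene stay as the last step left them, time stands still between calls to the robot, and variables do not carry over. Pictures are saved under pics/ and viewed, about 8 in all and at most 12, crops included, and the job is handed in when it is done.

Besides the shell and the picture viewer there is one more tool, called as name(argument=value, ...), one argument or row to a line, values as JSON. apply_moves: Moves the arm, as the interface text tells. Its arguments: {"type":"object","properties":{"moves":{"type":"array","items":{"type":"array","items":{"type":"number"}}},"jaw":{"type":"number"},"force":{"type":"number"}},"required":["moves"]}

```bash
mkdir -p pics; ls; cat > h.py <<'E'
import numpy as np, cv2
from bench import monitor, optics, workorder, ctrl
def cam(n):
    c=optics.get_calibration(n); f=200/np.tan(np.radians(c["vertical_fov"])/2)
    return f,c["cx"],c["cy"],np.array(c["R"]),np.array(c["t"])
def snap(n,fn):
    p,d=optics.capture(n); cv2.imwrite("pics/"+fn,p[:,:,::-1]); np.savez("pics/"+fn+".npz",p=p,d=d); return p,d
def ray(n,u,v,z):
    f,cx,cy,R,t=cam(n); o=-R.T@t; d=R.T@np.array([(u-cx)/f,(v-cy)/f,1]); return o+d*(z-o[2])/d[2]
def proj(n,X):
    f,cx,cy,R,t=cam(n); c=R@np.array(X)+t; return f*c[0]/c[2]+cx,f*c[1]/c[2]+cy
def cloud(n,d):
    f,cx,cy,R,t=cam(n); v,u=np.mgrid[:400,:640]; c=np.stack([(u-cx)/f*d,(v-cy)/f*d,d],-1); return (c-t)@R
E
python3 - <<'E'
from h import *
for n in("top","side"):
    snap(n,n+"0.png"); f,cx,cy,R,t=cam(n); print(n,f,cx,cy,-R.T@t,R.round(2).tolist())
print(monitor.observe())
E
```

```text
pics
top 516.5809790330234 314.6467918090603 199.3099818107364 [0.3721342  0.05123846 1.21942964] [[-0.01, -1.0, 0.01], [-0.99, 0.01, -0.17], [0.17, -0.01, -0.99]]
side 493.62811782395875 330.6490904651021 197.31457216810006 [ 0.11803219 -0.86439372  1.12346507] [[0.9, -0.43, -0.01], [-0.32, -0.64, -0.7], [0.29, 0.63, -0.72]]
{'time': 0.1, 'joint_pos': array([ 1.10037877e+00,  1.24461287e-01,  1.65154762e+00,  5.97189753e-06,
        1.36751548e+00, -8.25923454e-02]), 'qd': array([ 0.00140828,  0.00012862, -0.00351263, -0.00010276, -0.00031821,
       -0.00030111]), 'effort': array([ 6.20475894e-04, -4.24930000e+01, -3.66653860e+01, -7.32459102e-05,
        3.94225965e-03, -1.62679862e-05]), 'tcp_pos': array([0.2457334 , 0.60151591, 0.40355576]), 'eef_rot': array([-1.65641526,  1.56886458, -2.04424169]), 'force': array([ 0.26798517,  0.10883702, -0.25255824]), 'wrist_torque': array([-0.02862403,  0.01671723,  0.0191428 ]), 'gripper_width': 0.997106435921863}
```

View pics/top0.png

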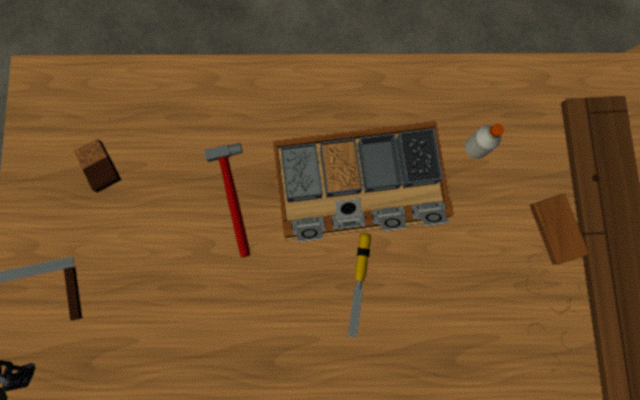

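View pics/side0.png

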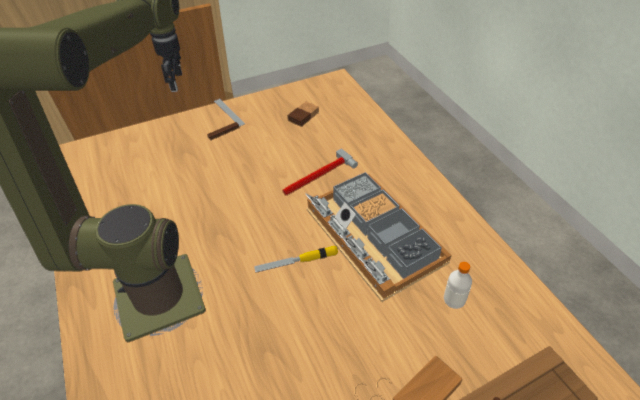

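The top view shows the bins from left (+y) to right: screws (300,172), dowels (341,167), empty (380,162), cams (421,156). The tags at (309,230), (391,218) and (432,213) show rings, and the one at (348,209) shows a disc. Next I'll fit the rack and take a closer look.

```bash
python3 - <<'E'
from h import *
z=np.load("pics/top0.png.npz"); p,d=z["p"],z["d"]
cv2.imwrite("pics/crop0.png",cv2.resize(p[115:250,260:465,::-1],None,fx=3.8,fy=3.8,interpolation=cv2.INTER_CUBIC))
P=cloud("top",d)
# rack region: everything above bench in image window
win=np.zeros(d.shape,bool); win[118:245,268:458]=1
m=win&(d>0)&(P[...,2]>0.012)
n,l,s,c=cv2.connectedComponentsWithStats(m.astype(np.uint8)); k=1+np.argmax(s[1:,4]); m=l==k
print("h hist",np.histogram(P[m][:,2],bins=np.arange(0,.14,.01)))
r=cv2.minAreaRect((P[m][:,:2]*1000).astype(np.float32)); print("rack rect mm",r)
# high points : tags
h=win&(P[...,2]>0.083)
n,l,s,c=cv2.connectedComponentsWithStats(h.astype(np.uint8))
for i in range(1,n):
    if s[i,4]>25: q=P[l==i]; print(c[i].round(),s[i,4],q.mean(0).round(4),q.max(0).round(4))
# bins rim
b=win&(P[...,2]>0.066)&(P[...,2]<.078)
n,l,s,c=cv2.connectedComponentsWithStats(b.astype(np.uint8))
for i in range(1,n):
    if s[i,4]>100: print("bin",c[i].round(),s[i,4],cv2.minAreaRect((P[l==i][:,:2]*1000).astype(np.float32)))
E
```

```text
h hist (array([   0, 2620,  417, 1611,  965, 3148, 3349, 1799,  353,  361,  413,
        104,    0,    0]), array([0.  , 0.01, 0.02, 0.03, 0.04, 0.05, 0.06, 0.07, 0.08, 0.09, 0.1 ,
       0.11, 0.12, 0.13, 0.14]))
rack rect mm ((611.06884765625, -69.06901550292969), (252.9332275390625, 392.7530822753906), 6.930161952972412)
[348. 206.] 339 [ 0.5452 -0.0306  0.0979] [ 0.5606 -0.0022  0.1158]
[434. 219.] 266 [ 0.5145 -0.2187  0.0984] [ 0.5302 -0.1907  0.1163]
[393. 225.] 260 [ 0.5015 -0.1257  0.1118] [0.5195 0.0512 1.2194]
[309. 235.] 271 [0.4814 0.0544 0.0985] [0.4984 0.0812 0.1152]
bin [420. 155.] 300 ((664.8438720703125, -200.61917114257812), (121.31794738769531, 83.40400695800781), 6.583113670349121)
bin [381. 160.] 279 ((653.656982421875, -109.54096984863281), (120.74508666992188, 82.86212921142578), 6.587292671203613)
bin [341. 166.] 266 ((643.2079467773438, -18.46694564819336), (121.51995849609375, 82.16789245605469), 7.193697929382324)
bin [420. 155.] 460 ((665.6063842773438, -201.34568786621094), (86.52696990966797, 53.830230712890625), 3.4594151973724365)
bin [301. 170.] 261 ((631.6410522460938, 72.86246490478516), (121.33901977539062, 82.02751159667969), 7.069559574127197)
bin [341. 170.] 513 ((641.5608520507812, -22.327056884765625), (97.0219955444336, 68.322265625), 1.339308261871338)
bin [299. 170.] 260 ((630.0765380859375, 78.17802429199219), (57.34025573730469, 91.37523651123047), 89.7254867553711)
bin [428. 209.] 195 ((543.1646728515625, -210.12796020507812), (26.138057708740234, 66.89746856689453), 5.858233451843262)
bin [388. 214.] 200 ((532.4332275390625, -124.14639282226562), (26.11882781982422, 75.14865112304688), 4.183692932128906)
bin [348. 219.] 184 ((517.5084228515625, -34.39579772949219), (27.729534149169922, 56.41666030883789), 5.557392597198486)
bin [308. 224.] 203 ((510.34295654296875, 58.15603256225586), (26.434003829956055, 75.01612091064453), 6.899839401245117)
```

View pics/crop0.png

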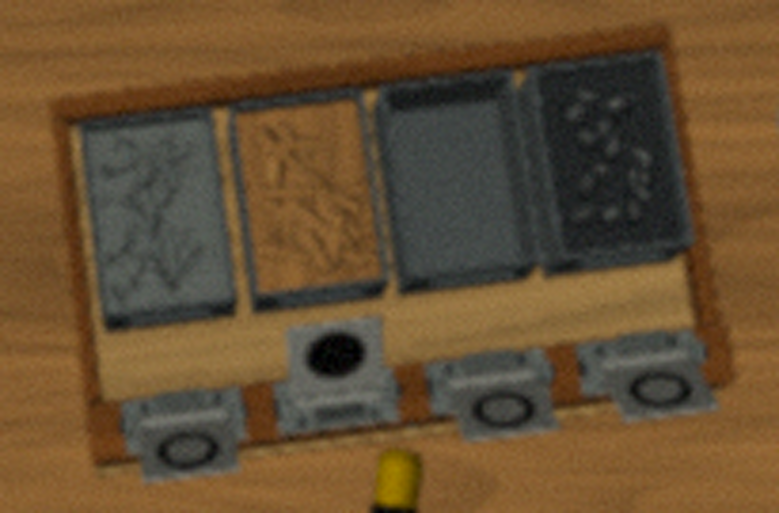

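The crop confirms it: the screws and cams tags wrongly show rings. The dowels (disc) and empty (ring) tags are already right. The bins give a rack yaw of about 0.121 rad, so the screws hinge is at about (507.5, 57.8) mm and the cams hinge at about (540.7, -215.7) mm.

```bash
cat >> h.py <<'E'
from scipy.spatial.transform import Rotation as Ro
H={"screws":np.array([.5075,.0578]),"cams":np.array([.5407,-.2157])}
ax=np.array([.9927,.1205])
def RT():
    s=monitor.observe(); return s,Ro.from_euler("xyz",s["eef_rot"])
def delta(tag,off,z):
    "tool-frame shift (mm) to put fingertips at hinge+off along rack x (m), height z"
    s,r=RT(); T=np.r_[H[tag]+ax*off,z+.173]; dw=T-s["tcp_pos"]; M=r.as_matrix()
    print("world mm",(dw*1e3).round(),"tool mm",(r.inv().apply(dw)*1e3).round(1)); return r
E
python3 - <<'E'
from h import *
r=delta("screws",-.08,.2); print(r.as_matrix().round(3).tolist())
c,s=ax
for sg in(1,-1):
    yv=sg*np.array([-s,c,0]); xv=np.array([0,0,-1.]); D=Ro.from_matrix(np.stack([xv,yv,np.cross(xv,yv)],1))
    print("turn in tool axes",(r.inv()*D).as_rotvec().round(3), "shift after turn",D.inv().apply(np.r_[H["screws"]-ax*.08,.373]-RT()[0]["tcp_pos"]).round(4)*1e3)
E
```

```text
world mm [ 182. -553.  -31.] tool mm [  31.3 -443.2  378.1]
[[-0.001, 0.378, 0.926], [-0.002, 0.926, -0.378], [-1.0, -0.002, -0.0]]
turn in tool axes [-0.509 -0.001  0.002] shift after turn [  30.6 -571.3  114.3]
turn in tool axes [2.633e+00 2.000e-03 1.000e-03] shift after turn [  30.6  571.3 -114.3]
```

apply_moves(
  moves=[
    [0, 0, 0, -0.127, 0, 0],
    [0, 0, 0, -0.127, 0, 0],
    [0, 0, 0, -0.127, 0, 0],
    [0, 0, 0, -0.128, 0, 0],
    [0, -20, 5, 0, 0, 0],
  ],
  jaw=0,
)

```text
time: 0.6
tcp_pos: [0.2526, 0.5832, 0.4039]
eef_rot: [-2.75, 1.57, -2.625]
force: [0.1, -0.4, 0.5]
gripper_width: 0.137
```

apply_moves(
  moves=[
    [0, -40, 8, 0, 0, 0],
    [0, -40, 8, 0, 0, 0],
    [0, -40, 8, 0, 0, 0],
    [0, -40, 8, 0, 0, 0],
    [0, -40, 8, 0, 0, 0],
  ],
)

```text
time: 1.1
tcp_pos: [0.3171, 0.3871, 0.4041]
eef_rot: [-2.351, 1.57, -2.23]
force: [0.1, -0.1, -0.3]
gripper_width: -0.004
```

apply_moves(
  moves=[
    [0, -40, 8, 0, 0, 0],
    [0, -40, 8, 0, 0, 0],
    [0, -40, 8, 0, 0, 0],
    [0, -40, 8, 0, 0, 0],
    [0, -40, 8, 0, 0, 0],
  ],
)

```text
time: 1.6
tcp_pos: [0.3809, 0.1935, 0.4043]
eef_rot: [-2.673, 1.571, -2.552]
force: [0.4, -0.7, 0.6]
gripper_width: 0.001
```

apply_moves(
  moves=[
    [0, -40, 8, 0, 0, 0],
    [0, -40, 8, 0, 0, 0],
    [0, -30, 8, 0, 0, 0],
    [0, 0, 0, 0, 0, 0],
    [0, 0, 0, 0, 0, 0],
  ],
)

```text
time: 2.1
tcp_pos: [0.4181, 0.0884, 0.4043]
eef_rot: [2.652, 1.57, 2.771]
force: [0.5, 0.1, 0.8]
gripper_width: 0.003
```

```bash
python3 - <<'E'
from h import *
r=delta("screws",-.08,.097); print(r.as_matrix().round(3).tolist(),monitor.observe()["gripper_width"],monitor.observe()["time"])
E
```

```text
world mm [  10.  -40. -134.] tool mm [134.3 -41.2   5.3]
[[-0.001, -0.119, 0.993], [0.0, 0.993, 0.119], [-1.0, 0.0, -0.001]] 0.0026208388696760104 2.1
```

apply_moves(
  moves=[
    [0, -21, 3, 0, 0, 0],
    [0, -20, 2, 0, 0, 0],
    [30, 0, 0, 0, 0, 0],
    [30, 0, 0, 0, 0, 0],
    [30, 0, 0, 0, 0, 0],
  ],
)

```text
time: 2.6
tcp_pos: [0.4277, 0.0498, 0.3138]
eef_rot: [0.42, 1.57, 0.543]
force: [-0.7, -0.1, -0.5]
gripper_width: -0.003
```

apply_moves(
  moves=[
    [20, 0, 0, 0, 0, 0],
    [15, 0, 0, 0, 0, 0],
    [9, 0, 0, 0, 0, 0],
    [0, 0, 0, 0, 0, 0],
    [0, 0, 0, 0, 0, 0],
  ],
)

```text
time: 3.1
tcp_pos: [0.4282, 0.0492, 0.2713]
eef_rot: [-0.011, 1.57, 0.111]
force: [0.4, -0.9, 0.5]
gripper_width: -0.0
```

```bash
python3 - <<'E'
from h import *
delta("screws",-.08,.097)
p,d=snap("side","side1.png"); u,v=map(int,proj("side",[*H["screws"],.09])); print(u,v)
q=p[v-75:v+75,u-100:u+100,::-1]; cv2.imwrite("pics/crop1.png",cv2.resize(q,None,fx=4,fy=4,interpolation=cv2.INTER_CUBIC))
E
```

```text
world mm [-0. -1. -1.] tool mm [ 1.3 -1.  -0.2]
320 198
```

View pics/crop1.png

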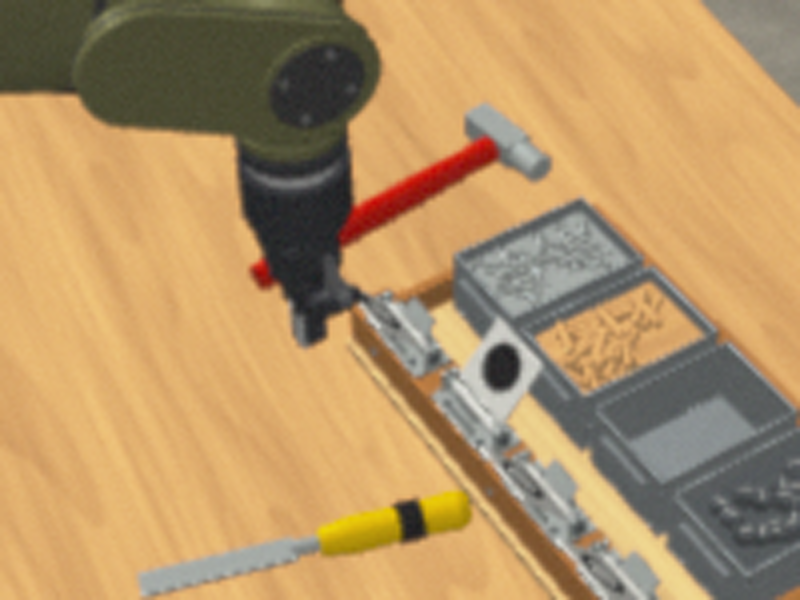

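The closed fingertips stand about 30 mm in front of the screws tag, at crop pixel (307,340). Now I'll push in gently.

apply_moves(
  moves=[
    [0, 0, 8, 0, 0, 0],
    [0, 0, 8, 0, 0, 0],
    [0, 0, 6, 0, 0, 0],
    [0, 0, 5, 0, 0, 0],
    [-1, 0, 5, 0, 0, 0],
  ],
)

```text
time: 3.65
tcp_pos: [0.4603, 0.0526, 0.2716]
eef_rot: [3.032, 1.57, -3.13]
force: [-0.4, -0.0, 0.2]
gripper_width: -0.002
```

apply_moves(
  moves=[
    [-2, 0, 5, 0, 0, 0],
    [-2, 0, 5, 0, 0, 0],
    [-2, 0, 5, 0, 0, 0],
    [-2, 0, 5, 0, 0, 0],
    [-2, 0, 5, 0, 0, 0],
  ],
)

```text
time: 4.15
tcp_pos: [0.485, 0.0556, 0.2819]
eef_rot: [-0.302, 1.571, -0.181]
force: [-0.1, 0.6, -1.1]
gripper_width: 0.0
```

apply_moves(
  moves=[
    [0, 0, 5, 0, 0, 0],
    [0, 0, 5, 0, 0, 0],
    [0, 0, 5, 0, 0, 0],
    [0, 0, 3, 0, 0, 0],
    [0, 0, 0, 0, 0, 0],
  ],
)

```text
time: 4.65
tcp_pos: [0.5028, 0.0578, 0.2817]
eef_rot: [3.048, 1.571, -3.114]
force: [-0.8, 0.9, -0.2]
gripper_width: -0.005
```

```bash
python3 - <<'E'
from h import *
delta("screws",-.08,.2)
p,d=snap("side","side2.png"); u,v=320,198
q=p[v-75:v+75,u-100:u+100,::-1]; cv2.imwrite("pics/crop2.png",cv2.resize(q,None,fx=4,fy=4,interpolation=cv2.INTER_CUBIC))
E
```

```text
world mm [-75. -10.  91.] tool mm [-91.3  -0.5 -75.4]
```

View pics/crop2.png

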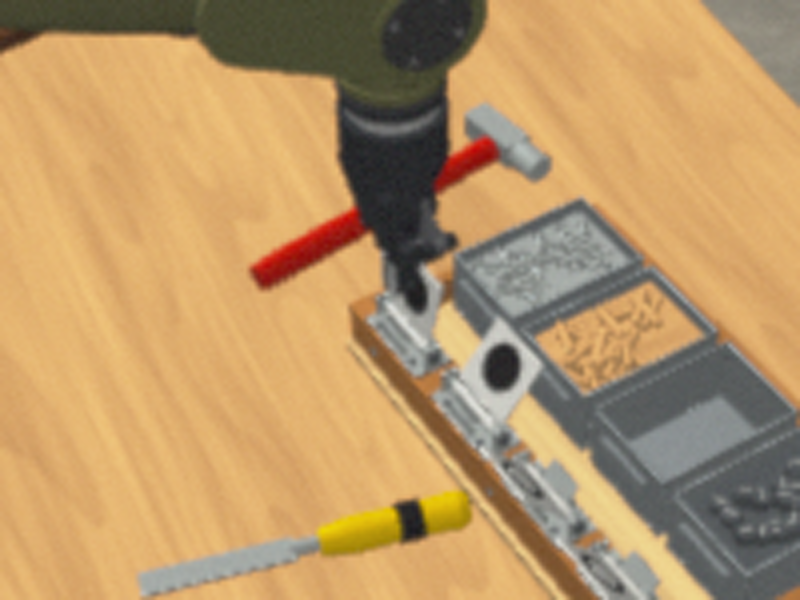

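The screws tag has fallen back and shows its disc. Backing off and moving across to the cams tag.

apply_moves(
  moves=[
    [0, 0, -10, 0, 0, 0],
    [0, 0, -15, 0, 0, 0],
    [0, 0, -25, 0, 0, 0],
    [-15, 0, -25, 0, 0, 0],
    [-30, 0, 0, 0, 0, 0],
  ],
)

```text
time: 5.2
tcp_pos: [0.4239, 0.0486, 0.3229]
eef_rot: [3.021, 1.562, -3.141]
force: [0.7, 0.8, -0.1]
gripper_width: 0.005
```

apply_moves(
  moves=[
    [-10, -20, 0, 0, 0, 0],
    [0, -40, 0, 0, 0, 0],
    [0, -40, 0, 0, 0, 0],
    [0, -40, 0, 0, 0, 0],
    [0, -40, 0, 0, 0, 0],
  ],
)

```text
time: 5.7
tcp_pos: [0.4488, -0.1313, 0.3368]
eef_rot: [-0.177, 1.57, -0.056]
force: [-0.2, 0.6, -1.0]
gripper_width: -0.003
```

apply_moves(
  moves=[
    [0, -40, 0, 0, 0, 0],
    [0, -35, 0, 0, 0, 0],
    [0, -20, 0, 0, 0, 0],
    [0, 0, 0, 0, 0, 0],
    [0, 0, 0, 0, 0, 0],
  ],
)

```text
time: 6.2
tcp_pos: [0.4606, -0.224, 0.3364]
eef_rot: [2.127, 1.57, 2.247]
force: [-0.4, -0.1, 0.2]
gripper_width: -0.001
```

```bash
python3 - <<'E'
from h import *
print(delta("cams",-.08,.097).as_matrix().round(3).tolist())
E
```

```text
world mm [  1.  -1. -66.] tool mm [66.4 -1.4  0.5]
[[-0.001, -0.12, 0.993], [0.001, 0.993, 0.12], [-1.0, 0.001, -0.001]]
```

apply_moves(
  moves=[
    [25, -1, 0, 0, 0, 0],
    [20, 0, 0, 0, 0, 0],
    [15, 0, 0, 0, 0, 0],
    [6, 0, 0, 0, 0, 0],
    [0, 0, 0, 0, 0, 0],
  ],
)

```text
time: 6.7
tcp_pos: [0.4611, -0.2245, 0.2698]
eef_rot: [2.451, 1.569, 2.573]
force: [0.3, -0.2, -0.3]
gripper_width: 0.001
```

apply_moves(
  moves=[
    [0, 0, 8, 0, 0, 0],
    [0, 0, 8, 0, 0, 0],
    [0, 0, 6, 0, 0, 0],
    [0, 0, 5, 0, 0, 0],
    [-1, 0, 5, 0, 0, 0],
  ],
)

```text
time: 7.2
tcp_pos: [0.4937, -0.2214, 0.2719]
eef_rot: [-2.999, 1.571, -2.878]
force: [-1.0, -0.7, -0.1]
gripper_width: -0.002
```

apply_moves(
  moves=[
    [-2, 0, 5, 0, 0, 0],
    [-2, 0, 5, 0, 0, 0],
    [-2, 0, 5, 0, 0, 0],
    [-2, 0, 5, 0, 0, 0],
    [-2, 0, 5, 0, 0, 0],
  ],
)

```text
time: 7.7
tcp_pos: [0.5184, -0.2184, 0.2819]
eef_rot: [-0.57, 1.571, -0.449]
force: [-0.1, 0.3, -0.7]
gripper_width: -0.004
```

apply_moves(
  moves=[
    [0, 0, 5, 0, 0, 0],
    [0, 0, 5, 0, 0, 0],
    [0, 0, 5, 0, 0, 0],
    [0, 0, 3, 0, 0, 0],
    [0, 0, 0, 0, 0, 0],
  ],
)

```text
time: 8.2
tcp_pos: [0.5362, -0.2162, 0.2816]
eef_rot: [2.569, 1.571, 2.69]
force: [0.1, 0.0, -0.1]
gripper_width: 0.003
```

apply_moves(
  moves=[
    [0, 0, -10, 0, 0, 0],
    [0, 0, -15, 0, 0, 0],
    [0, 0, -25, 0, 0, 0],
    [-15, 0, -25, 0, 0, 0],
    [-30, 0, 0, 0, 0, 0],
  ],
)

```text
time: 8.7
tcp_pos: [0.4571, -0.2247, 0.3231]
eef_rot: [2.531, 1.562, 2.65]
force: [0.2, -0.7, -0.2]
gripper_width: -0.002
```

apply_moves(
  moves=[
    [-40, 0, 0, 0, 0, 0],
    [-40, 0, -30, 0, 0, 0],
    [-40, 0, -30, 0, 0, 0],
    [0, 0, 0, 0, 0, 0],
    [0, 0, 0, 0, 0, 0],
  ],
)

```text
time: 9.2
tcp_pos: [0.4004, -0.2325, 0.4481]
eef_rot: [-0.777, 1.567, -0.657]
force: [0.7, 0.1, -0.9]
gripper_width: -0.001
```

```bash
python3 - <<'E'
from h import *
p,d=snap("top","top3.png"); ps,_=snap("side","side3.png")
a=cv2.resize(p[110:290,200:510,::-1],(800,464),interpolation=cv2.INTER_CUBIC); cv2.imwrite("pics/crop3.png",a)
cv2.imwrite("pics/crop3s.png",cv2.resize(ps[120:320,240:500,::-1],None,fx=3,fy=3,interpolation=cv2.INTER_CUBIC))
P=cloud("top",d); B0=np.array([.6316,.0729]); ay=np.array([-ax[1],ax[0]]); O=np.array([.5075,.0578])
rel=P[...,:2]-O; X=rel@ax; Y=rel@ay
for k,n in enumerate(("screws","dowels","empty","cams")):
    m=(d>0)&(abs(Y+.092*k)<.02)&(abs(X)<.06)&(P[...,2]>.088)&(P[...,2]<.13)
    s=np.polyfit(X[m],P[...,2][m],1)[0]; print(n,m.sum(),"slope deg",np.degrees(np.arctan(s)).round(1),"x mean mm",(X[m].mean()*1e3).round(),"zmax",P[...,2][m].max().round(3))
z0=np.load("pics/top0.png.npz")["d"]
print("bins depth change mm",[round(float(1e3*np.median(d[r-10:r+10,c-8:c+8]-z0[r-10:r+10,c-8:c+8])),1) for r,c in((172,300),(167,341),(162,380),(156,421))], monitor.observe()["time"],monitor.observe()["force"])
E
```

```text
screws 207 slope deg 46.0 x mean mm 28.0 zmax 0.113
dowels 204 slope deg 46.4 x mean mm 28.0 zmax 0.115
empty 167 slope deg -46.4 x mean mm -28.0 zmax 0.112
cams 198 slope deg 46.0 x mean mm 29.0 zmax 0.116
bins depth change mm [0.0, -0.1, 0.3, -0.1] 9.3 [ 0.42919364  0.89716936 -0.81573834]
```

View pics/crop3.png

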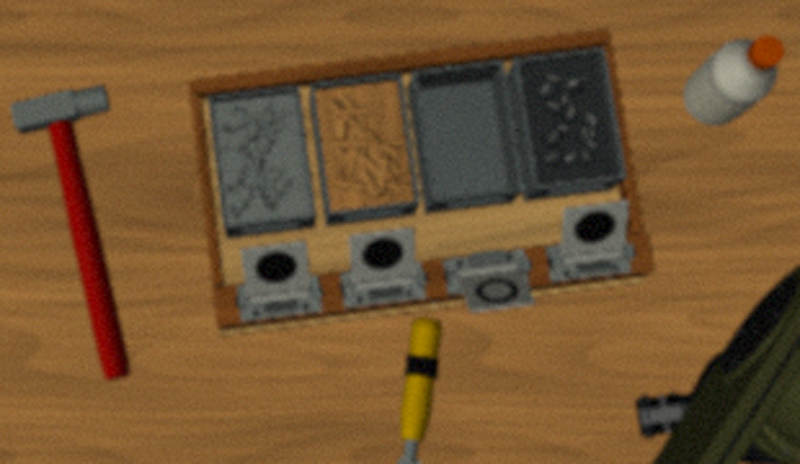

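View pics/crop3s.png

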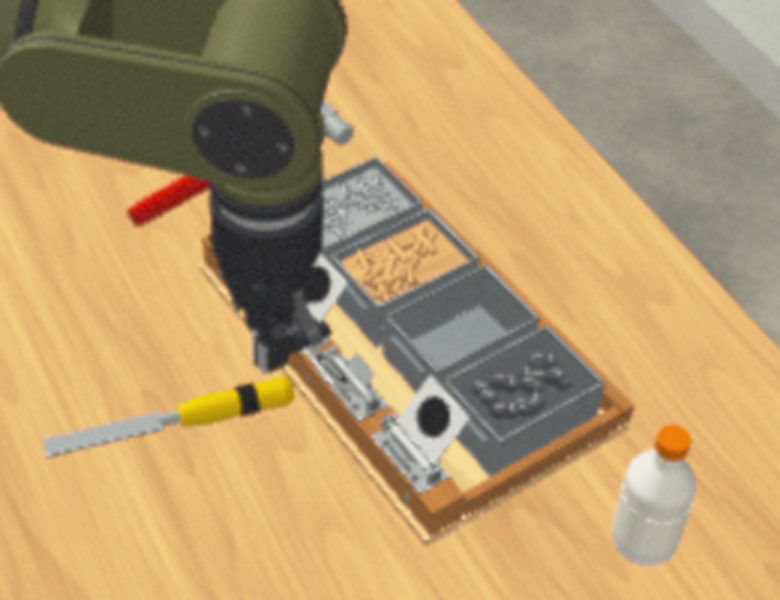

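The screws, dowels and cams tags show discs (crop pixels 276,265; 382,252; 595,226), and the empty bin's tag shows its ring (495,289). All four lie at the same mirrored angle, and nothing else has moved. Handing in.

```bash
python3 -c "
from h import *
print(workorder.close_job())"
```

```text
the job is handed in; nothing more can be done
None
```

All four tags are now set as asked, and the job was handed in at about 9.3 s of the 58 s allowed. Two tags were wrong: the screws and cams tags leaned out with rings showing. I pushed each back towards its bin with the closed fingertips and felt only about 1 N at the wrist, no more than sensor noise. The dowels tag (disc) and the empty bin's tag (ring) were already right, so I left them alone.

**Last checks:**
- **Tags:** In the final pictures, screws, dowels and cams show discs and lean back; the empty bin's tag shows its ring and leans out.
- **Stops:** The depth images gave a lean of about 46° for all four tags. That is below the nominal 50°, but the two tags I never touched read the same, so I take it as measurement bias.
- **Surroundings:** The heights measured in the bins changed by at most 0.3 mm. By eye, the hammer, glue bottle and chisel had not moved. The gripper stood clear of everything.

No check failed.

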